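# Clear the pot off a pressed cement tile and test the tile with a spring gauge

## Task

Hang the empty pot that stands on the fresh tile on the hook of the stand, by its handle, and let go of it. Then take the spring gauge out of its wooden holder and press it gently on the ringed spot that the pot was covering, gauge upright, until its plunger is about half-way in (never hard against its stop). Finish while still holding it there like that: do not let go of the gauge; leave the rubber block on the tile and the nut and tin beside the holder where they are.

Things in the scene. Friction and masses are not known exactly. Their poses are not given: they have to be found in the camera images.
- pot: Empty open aluminium pot, loose, 150 to 310 g: 90 mm wide at the rim, 72 mm at the foot, 65 mm tall, with a stiff (not hinged) arched steel handle: 8 mm uprights at its y = +55 and -55 mm, joined by a straight level top bar, 10 mm square, along its y, bar axis 135 mm above the underside. Origin: centre of its underside, z up. At the start it stands on the tile, over the ringed spot.
- pot_bar (a point): Middle of the axis of the pot's top handle bar, 135 mm above the pot's origin; axes as the pot's. Gap between rim and bar: 65 mm high. Pinch the bar from above about 30 mm to one side of this point, so that the middle stays free for the hook.
- stand: Fixed steel hook stand, on the robot's left or right. Origin: on the bench below the hook's seat. Base plate 120 mm wide, 12 mm thick, from x = -55 to +125 mm. An 18 mm square post, 215 mm tall, at its x = +95 mm; from it a flat hook arm, 14 mm wide and 8 mm thick, runs level (top 204 mm high) to the stand's own -x, and ends in an upturned tip from x = -26 to -34 mm, 224 mm high.
- hook_seat (a point): Top of the level part of the hook arm, 204 mm above the bench; axes as the stand's (the hook points to -x). The pot's bar comes from the -x side above the tip, lying across the arm (along the stand's y, either way round), and is lowered on to the arm; when it hangs the bar's axis lies about 5 mm above this point.
- gauge: Spring gauge (pocket penetrometer), loose, about 160 g, round, 150 mm long. Origin: the plunger's tip when fully out; z points up to the grip. From the tip: 8 mm plunger with round end, to 24 mm; 24 mm barrel to 64 mm; 42 mm collar to 70 mm; plain 26 mm aluminium grip to 150 mm, black band at the top. At the start it hangs upright in the holder by its collar, grip on top.
- gauge_tip (a point): The plunger's tip (moves with the plunger); axes as the gauge's.
- plunger (a joint): How far the gauge's plunger is pushed in, in m: 0 fully out, 0.016 hard against its stop, half-way 0.008. Its spring gives 1 N at the start of travel plus 0.4 N per mm: about 4.2 N half-way.
- holder: Fixed wooden block 80 x 80 x 80 mm with a 33 mm through hole in the middle of its top, in which the gauge hangs by its collar (collar's underside on the block's top, plunger free). Lift the gauge straight up by at least 70 mm to clear it. Origin: centre of its underside. Stands on the side of the robot away from the hook stand.
- mould: Fixed steel pressing frame 244 x 244 mm, 36 mm high, with a pale cement tile in it, 200 x 200 mm visible, whose level top is 30 mm above the bench. Two clamp lugs with a bolt stick out 40 mm on its +x side. Grey and terracotta ornament at the tile's corners and edges. Origin: centre of its underside.
- spot (a point): The spot to test: centre of a dark inlaid ring of 23 mm with a dot in the middle, on the tile's top surface, 22 mm to -x and 20 mm to +y of the tile's middle in the frame's axes. Hidden under the pot at the start.
- block: Bystander on the tile: black rubber block 50 x 35 x 22 mm. Origin: centre of its underside.
- tin: Bystander: closed round steel tin 46 mm wide, 32 mm high, beyond the holder (its +x side). Origin: centre of its underside.
- nut: Bystander: big loose steel nut 46 mm wide, 22 mm high, on the robot's side of the holder. Origin: centre of its underside.
Not all that is in view belongs to the job. What is shaped like the gauge but red is not meant.

How it is judged:
On the way:
1. the pot hangs by its handle on the hook, let go of and at rest (contact force between pot and stand above 0.5 N and contact force between pot and the fingers below 0.1 N and x of pot_bar in the frame of hook_seat between -0.03 and 0.075 m and y of pot_bar in the frame of hook_seat between -0.045 and 0.045 m and z of pot_bar in the frame of hook_seat between -0.015 and 0.02 m and linear speed of pot below 0.08 m/s and angle between pot's own z axis and vertical below 0.5 rad), for 0.3 s.
At the end, for the whole second after the job is handed in: The pot hangs still by its handle bar on the hook, not held; the gauge is in the fingers, out of its holder, upright within 7 degrees, its tip on the tile within 8 mm of the centre of the ringed spot, with the plunger pushed in between 4 and 12 mm (2.6 to 5.8 N), and stays so (all of step 1 and horizontal distance between gauge_tip and spot below 0.008 m and z of gauge_tip in the frame of spot below 0.003 m and angle between gauge's own z axis and vertical below 0.12 rad and value of joint plunger between 0.004 and 0.012 m and contact force between gauge and mould between 1 and 10 N and contact force between gauge and the fingers above 1 N and contact force between gauge and holder below 0.1 N); the arm keeps its last pose, push and grip.
It fails at once if the rubber block, the nut or the tin was shifted by more than 30 mm (distance of any of block, nut, tin from where it was at the start of the episode above 0.03 m).
It fails at once if the plunger was driven hard against its stop (value of joint plunger above 0.0155 m).
It fails at once if the gauge was struck hard on the tile (contact force between gauge and mould above 20 N).
It also fails if it takes over 61 s, if anything falls off the work surface, if the arm or the gripper's body presses on something with over 40 N, if the wrist force passes 120 N, or if a joint passes its speed limit or range.

## Robot

A 6-joint arm with a two-finger parallel gripper is mounted at the origin on the work surface. World frame = base frame: x ahead of the robot, y to its left, z up, the work surface at z = 0. Lengths are in m, angles in rad, forces in N, time in s.
With the tool pointing down it reaches from about 0.375 to 0.825 m from the base axis. Payload 5.5 kg.
Tool frame: the origin (TCP) lies on the centre line of the jaws, within the pads' length; the fingertips stand manip.tips_ahead ahead of it and the grasp point (between the pads) is the TCP (manip.tips_ahead is the distance from the TCP to the fingertips, in m); z points along the fingers, y is the line along which they close (so a half turn about z gives the same grasp; the last joint's range is limited). The gripper opens to 85 mm and grips with 20 to 120 N. Pads are 22 mm wide; open, the fingers measure 114 mm over their backs; the gripper's body (76 mm by 85 mm) begins 54 mm behind the grasp point. The pads swing forward as they close: fully open they stand 13 mm farther back than shut.
Start: joints at [-1.112, 0.314, -0.047, 1.21, 0, 1.571], TCP at [0.266, -0.538, 0.25] pointing down, gripper open.
Joint ranges: [-2.67, 2.67], [-0.69, 1.73], [-1.03, 1.25], [-2.08, 2.16], [-1.42, 1.45], [-3.14, 3.14]. Speed limits (rad/s): [2.39, 2.39, 3.01, 3.14, 3.14, 3.14].

## Interface

Orientations are given as a unit quaternion [x, y, z, w].
In Python, from workcell import manip, imaging gives the robot as it stands.
- The arm moves only by the shell command python3 -m crank 'ROWS'. ROWS is JSON, one flat list of numbers, 7 for each row, row after row: the shift along the tool's x, y, z in mm, then the turn, a rotation vector about the tool's x, y, z in degrees, then the closure, from -1 (fully open) to 1 (shut), so that 0 is half open. In form: [x, y, z, ax, ay, az, grip, x, y, z, ax, ay, az, grip, ...]. A call has 1 to 20 rows; each row shifts and turns the commanded pose from where the row before left it, along the tool's axes as they then stand; what a row does not reach is not made up. A row lasts 1/12 s, in which the tool goes at most 41.7 mm and 7.16 degrees, less where a joint would pass 70% of its speed; a pose out of reach is approached as far as the arm can. A call with a gripper value outside its range is refused whole. The fingers move at their own pace and stop on an object; the grip force is fixed at half the most. Time passes only in rows, so rows that do not move let the fingers close. It gives the time, the measured TCP pose, the force, the opening and the grip force at its end, in the units of the state.
- manip.get_obs(): the state, without advancing time (a new reading comes with each control period).
- imaging.capture(name): name is "scene" or "top" or "wrist"; returns a dict with "pixels" (384x512x3 uint8, red, green, blue), "mtx" (3x3 intrinsics, pixels), "k1" (the pictures are not rectified: a ray, as slopes to the right and down, at radius r is drawn at 1 + k1 r^2 times it, then the intrinsics apply), "position" and "rotation" of the camera in the world; the wrist camera has in their place "tool_from_camera" (4x4, takes a point from camera to tool coordinates, whose origin is the TCP and whose axes are the flange's). Camera axes: x right, y down, z forward; pixel columns grow to the right and rows downward; lengths in m; the calibration is good to about 2 mm. A picture is of the moment at which its call begins: read the wrist's pose just before it. There is no depth.
- manip.finish_job(): hands the job in; it is judged then, once.
The state is a dict: "time_s": time; "joint_pos": joint angles; "joint_velocities": joint speeds; "joint_torque": joint torques, N m; "position": TCP position; "ee_rot": TCP orientation; "wrist_force": force on the tool from outside, world axes, zero at the start; "wrist_torque": the same for the moment, N m; "grip_width": finger opening in m; "finger_force": force on a finger pad.
Only numpy, scipy, OpenCV 4.12 (cv2) and the standard library are available. Lean on these libraries where they do the work, as an engineer would, in place of code of your own. Each camera call takes 0.05 s, during which the arm holds its last target. There are 200 camera calls.

## Working session

There is one attempt and no reset: what is moved stays moved. The work goes in short steps, Python scripts to look and compute and a shell command to move; the robot and the scene stay as the last step left them, time stands still between calls to the robot, and variables do not carry over. Pictures are saved under pics/ and viewed, at most 10 in all, crops included, and the job is handed in when it is done.

```bash
ls; mkdir -p pics; cat > h.py <<'E'
import numpy as np, cv2
from workcell import manip, imaging
from scipy.spatial.transform import Rotation as R
def rays(c,uv):
    K=np.array(c["mtx"]);k=c["k1"]
    uv=np.atleast_2d(np.array(uv,float)); d=np.c_[(uv[:,0]-K[0,2])/K[0,0],(uv[:,1]-K[1,2])/K[1,1]]
    s=cv2.undistortPoints(uv[:,None,:],K,np.array([k,0,0,0,0.]))[:,0]
    return np.c_[s,np.ones(len(s))]
def cam(c,obs=None):
    if "position" in c:
        r=np.array(c["rotation"]); r=r if r.shape==(3,3) else R.from_quat(r).as_matrix()
        return r,np.array(c["position"])
    T=np.array(c["tool_from_camera"]); A=R.from_quat(obs["ee_rot"]).as_matrix()
    return A@T[:3,:3], A@T[:3,3]+np.array(obs["position"])
def onplane(c,uv,z,obs=None):
    r,p=cam(c,obs); d=rays(c,uv)@r.T
    return p+d*((z-p[2])/d[:,2])[:,None]
def proj(c,X,obs=None):
    r,p=cam(c,obs); q=(np.atleast_2d(X)-p)@r
    s=q[:,:2]/q[:,2:]; f=1+c["k1"]*(s**2).sum(1,keepdims=True); K=np.array(c["mtx"])
    return s*f*[K[0,0],K[1,1]]+K[:2,2]
def tri(c1,u1,c2,u2,o1=None,o2=None):
    r1,p1=cam(c1,o1);r2,p2=cam(c2,o2);a=(rays(c1,u1)@r1.T)[0];b=(rays(c2,u2)@r2.T)[0]
    t=np.linalg.lstsq(np.c_[a,-b],p2-p1,rcond=None)[0]
    x=p1+a*t[0];y=p2+b*t[1]; return (x+y)/2,np.linalg.norm(x-y)
def snap(name,f):
    o=manip.get_obs(); c=imaging.capture(name)
    cv2.imwrite(f"pics/{f}.png",c["pixels"][:,:,::-1]); np.save(f"pics/{f}.npy",dict(c=c,o=o),allow_pickle=True); return c,o
def load(f):
    d=np.load(f"pics/{f}.npy",allow_pickle=True).item(); return d["c"],d["o"]
E
python3 - <<'E'
from h import *
for n in("scene","top"):
    c,o=snap(n,n+"0"); print({k:c[k] for k in c if k!="pixels"})
print(o,manip.tips_ahead)
a=cv2.imread("pics/scene0.png");b=cv2.imread("pics/top0.png")
E
```

```text
pics
{'mtx': array([[374.07211727,   0.        , 261.23478595],
       [  0.        , 374.07211727, 188.97434536],
       [  0.        ,   0.        ,   1.        ]]), 'k1': -0.10506077483326451, 'position': array([0.97424977, 0.62423258, 0.75296886]), 'rotation': array([ 0.29999272,  0.85345981, -0.40250216, -0.14000977])}
{'mtx': array([[367.8005774 ,   0.        , 251.5617703 ],
       [  0.        , 367.8005774 , 190.85552069],
       [  0.        ,   0.        ,   1.        ]]), 'k1': -0.09926715456676398, 'position': array([0.41371275, 0.06073644, 1.04446035]), 'rotation': array([-0.7010152 ,  0.71146669, -0.03992676,  0.0282612 ])}
{'time_s': 0.05, 'joint_pos': array([-1.11199407e+00,  3.14230769e-01, -4.80573682e-02,  1.21019649e+00,
       -3.26793595e-07,  1.57078566e+00]), 'joint_velocities': array([-0.00016044, -0.00232432, -0.00135397,  0.00057313,  0.00068935,
       -0.00067607]), 'joint_torque': array([-5.67264192e-05, -5.41253471e+01,  3.40871859e+01,  1.19709730e-02,
       -8.70977965e-05, -1.59892733e-05]), 'position': array([ 0.26548806, -0.53747126,  0.24944121]), 'ee_rot': array([ 9.73801190e-01,  2.27399496e-01, -1.92109514e-04, -8.21998676e-04]), 'wrist_force': array([-0.30868377, -0.27119252,  0.39765152]), 'wrist_torque': array([-0.02081885,  0.06184308, -0.01493766]), 'finger_force': 0.0, 'grip_width': 0.08574559246761283} 0.019
```

View pics/scene0.png

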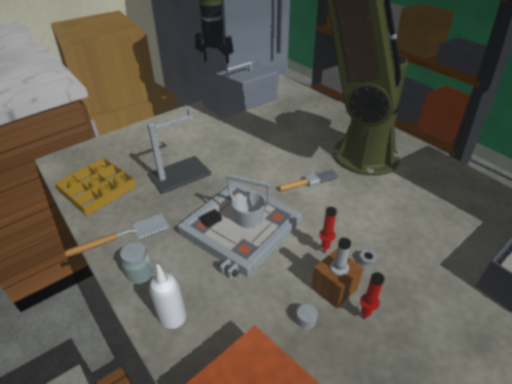

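View pics/top0.png

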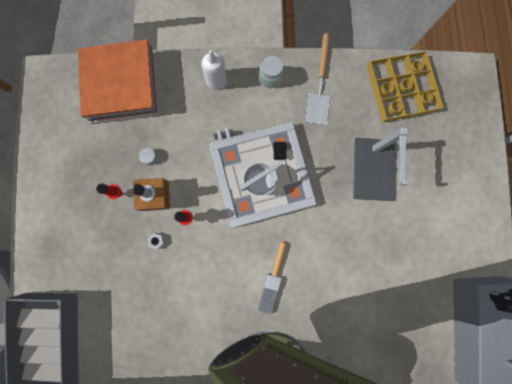

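Scene: pot on the tile (245,205), stand hook (150,120)-(190,115), gauge in wooden holder (342,255). Lookalikes are the red gauges at (329,228) and (371,296); in the top view they are at (107,190) and (183,217), with the real one at (143,191). The description (aluminium grip with black band, in the wooden holder) picks the one at scene (342,255). I'll check it in a close crop.

```bash
python3 - <<'E'
from h import *
a=cv2.imread("pics/scene0.png");b=cv2.imread("pics/top0.png")
def cr(i,x,y,w,h): return cv2.resize(i[y:y+h,x:x+w],(400,300),interpolation=cv2.INTER_CUBIC)
m=np.vstack([np.hstack([cr(b,200,115,120,90+0),cr(b,340,115,120,90)]),np.hstack([cr(b,90,140,120,90),cr(a,290,190,120,90)])])
cv2.imwrite("pics/m1.png",m)
m=np.vstack([np.hstack([cr(b,200,145,120,90),cr(a,130,100,120,90)])])
E
```

```text
(no output)
```

View pics/m1.png

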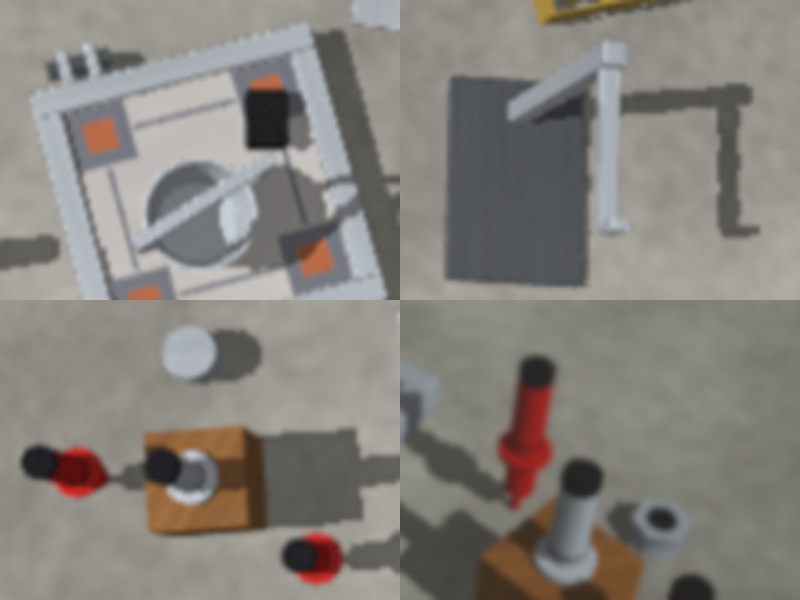

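The crop confirms the choice: grey grip, black band and collar in the wooden hole. The hook arm points image-down (toward the robot).

```bash
python3 - <<'E'
from h import *
np.set_printoptions(precision=4,suppress=True)
c,o=load("top0")
f=lambda x0,y0,pts:[(x0+.3*x,y0+.3*y) for x,y in pts]
P=onplane(c,f(200,115,[(135,247),(272,160)]),.170); d=P[1]-P[0]
print("bar",P,P.mean(0),np.linalg.norm(d),np.degrees(np.arctan2(d[1],d[0])))
print("pot rim ctr",onplane(c,f(200,115,[(203,213)]),.095))
P=onplane(c,f(340,115,[(50,77),(185,85),(187,285),(45,280)]),.012);print("plate",P)
print("post",onplane(c,f(340,115,[(213,52)]),.215),"tip",onplane(c,f(340,115,[(212,225)]),.224), "armtip204",onplane(c,f(340,115,[(209,200)]),.204))
print("gauge top",onplane(c,f(90,140,[(163,167)]),.166),"collar",onplane(c,f(90,140,[(191,178)]),.086))
print("holder",onplane(c,f(90,140,[(145,133),(247,128),(249,228),(150,233)]),.08))
print("mould",onplane(c,f(200,115,[(32,97),(308,27)]),.036),"block",onplane(c,f(200,115,[(266,120)]),.052))
print("reds",onplane(c,f(90,140,[(40,161),(300,255)]),.15))
T=R.from_quat(o["ee_rot"]).as_matrix();print(T)
E
```

```text
bar [[ 0.5028  0.072   0.17  ]
 [ 0.5647 -0.0279  0.17  ]] [0.5338 0.022  0.17  ] 0.11752341024253773 -58.208718631531355
pot rim ctr [[0.5364 0.0195 0.095 ]]
plate [[ 0.6631 -0.2598  0.012 ]
 [ 0.6558 -0.3811  0.012 ]
 [ 0.4798 -0.3725  0.012 ]
 [ 0.4861 -0.2472  0.012 ]]
post [[ 0.6321 -0.3165  0.215 ]] tip [[ 0.5074 -0.3038  0.224 ]] armtip204 [[ 0.5276 -0.3115  0.204 ]]
gauge top [[0.5043 0.3172 0.166 ]] collar [[0.5035 0.3181 0.086 ]]
holder [[0.5406 0.3573 0.08  ]
 [0.5433 0.2752 0.08  ]
 [0.4638 0.2731 0.08  ]
 [0.4608 0.3521 0.08  ]]
mould [[ 0.644   0.1585  0.036 ]
 [ 0.7017 -0.075   0.036 ]] block [[ 0.6186 -0.0357  0.052 ]]
reds [[0.5117 0.4148 0.15  ]
 [0.44   0.2202 0.15  ]]
[[ 0.8966  0.4429 -0.0007]
 [ 0.4429 -0.8966  0.0015]
 [-0.     -0.0017 -1.    ]]
```

```bash
python3 -m crank '[0,0,-4,0,0,-6.82,-1, 0,0,-4,0,0,-6.82,-1, 0,0,-4,0,0,-6.82,-1, 0,0,-4,0,0,-6.82,-1, 0,0,-4,0,0,-6.82,-1, 0,0,-4,0,0,-6.82,-1, 0,0,-4,0,0,-6.82,-1, 0,0,-4,0,0,-6.82,-1, 0,0,-4,0,0,-6.82,-1, 0,0,-4,0,0,-6.82,-1, 0,0,-4,0,0,-6.82,-1, 0,0,-4,0,0,-6.82,-1, 0,0,-4,0,0,-6.82,-1, 0,0,-4,0,0,-6.82,-1]'
python3 -m crank '[22.8,32.7,0,0,0,0,-1, 22.8,32.7,0,0,0,0,-1, 22.8,32.7,0,0,0,0,-1, 22.8,32.7,0,0,0,0,-1, 22.8,32.7,0,0,0,0,-1, 22.8,32.7,0,0,0,0,-1, 22.8,32.7,0,0,0,0,-1, 22.8,32.7,0,0,0,0,-1, 22.8,32.7,0,0,0,0,-1, 22.8,32.7,0,0,0,0,-1, 22.8,32.7,0,0,0,0,-1, 22.8,32.7,0,0,0,0,-1, 22.8,32.7,0,0,0,0,-1, 22.8,32.7,0,0,0,0,-1, 22.8,32.7,0,0,0,0,-1, 22.8,32.7,0,0,0,0,-1, 0,0,0,0,0,0,-1, 0,0,0,0,0,0,-1]'
python3 - <<'E'
from h import *
c,o=snap("wrist","w1"); print(c["tool_from_camera"],o["position"],o["ee_rot"])
E
```

```text
time_s: 1.27
position: [0.2656, -0.5377, 0.306]
ee_rot: [0.484, 0.875, 0.0, -0.0]
wrist_force: [0.6, -0.5, 0.2]
grip_width: 0.0855
finger_force: 0.0
time_s: 2.77
position: [0.5186, 0.0494, 0.3055]
ee_rot: [0.485, 0.875, -0.0, -0.001]
wrist_force: [-0.3, -0.7, -0.4]
grip_width: 0.0854
finger_force: 0.0
[[-8.69351436e-04 -9.66085449e-01 -2.58221124e-01  6.48734239e-02]
 [ 9.99999622e-01 -8.42124716e-04 -2.16042251e-04 -1.76553704e-03]
 [-8.73911591e-06 -2.58221215e-01  9.66085816e-01 -1.23437947e-01]
 [ 0.00000000e+00  0.00000000e+00  0.00000000e+00  1.00000000e+00]] [0.51857183 0.0494303  0.30553781] [ 4.84839550e-01  8.74602833e-01 -4.70046655e-04 -5.24157583e-04]
```

View pics/w1.png

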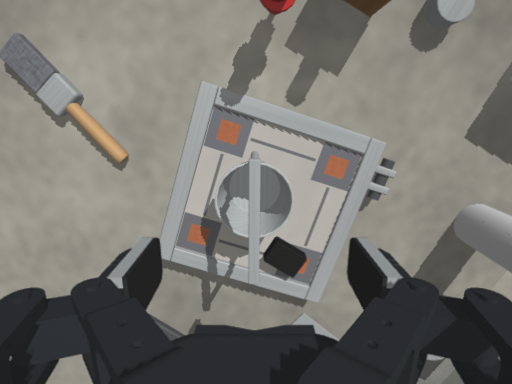

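The wrist view shows the bar from (255,155) to (254,282), nearly along tool x, with the block at (285,257).

```bash
python3 - <<'E'
from h import *
np.set_printoptions(precision=4,suppress=True)
c,o=load("w1")
A=R.from_quat(o["ee_rot"]).as_matrix();p=np.array(o["position"])
P=onplane(c,[(255,153),(254,283)],.170,o);print(P,P.mean(0),np.linalg.norm(P[1]-P[0]));print("tool mm",((P-p)@A)*1000)
# mould from opposite outer corners
M=onplane(c,[(205,82),(385,143),(318,301),(163,260)],.036,o);print("mould",M,M[[0,1,2,3]].mean(0))
E
```

```text
[[ 0.502   0.0732  0.17  ]
 [ 0.5659 -0.0308  0.17  ]] [0.5339 0.0212 0.17  ] 0.12201724232916743
tool mm [[ 28.8688  -1.251  135.5529]
 [-93.1445  -2.2272 135.498 ]]
mould [[ 0.4157  0.0983  0.036 ]
 [ 0.6443  0.1553  0.036 ]
 [ 0.7032 -0.0763  0.036 ]
 [ 0.4821 -0.1371  0.036 ]] [0.5613 0.01   0.036 ]
```

```bash
python3 -m crank '[-2,-1.6,20,0,0,0,-1, 0,0,30,0,0,0,-1, 0,0,30,0,0,0,-1, 0,0,30,0,0,0,-1, 0,0,20,0,0,0,-1, 0,0,10,0,0,0,-1, 0,0,0,0,0,0,-1, 0,0,0,0,0,0,1, 0,0,0,0,0,0,1, 0,0,0,0,0,0,1, 0,0,0,0,0,0,1, 0,0,0,0,0,0,1, 0,0,0,0,0,0,1, 0,0,0,0,0,0,1, 0,0,0,0,0,0,1, 0,0,0,0,0,0,1]'
```

```text
time_s: 4.15
position: [0.5189, 0.0454, 0.1669]
ee_rot: [0.486, 0.874, 0.001, 0.001]
wrist_force: [0.9, 1.0, 4.1]
grip_width: 0.0089
finger_force: 58.8
```

```bash
python3 -m crank '[0,0,-8,0,0,0,1, 0,0,-20,0,0,0,1, 0,0,-25,0,0,0,1, 0,0,-25,0,0,0,1, 0,0,0,0,0,5,1, 0,0,0,0,0,6.1,1, 0,0,0,0,0,6.1,1, 0,0,0,0,0,6.1,1, 0,0,0,0,0,6,1, 0,0,0,0,0,6,1]'
python3 -m crank '[-12,-2,0,0,0,0,1, -24,-2.2,0,0,0,0,1, -30,-2.6,0,0,0,0,1, -30,-2.6,0,0,0,0,1, -30,-2.6,0,0,0,0,1, -30,-2.6,0,0,0,0,1, -30,-2.6,0,0,0,0,1, -30,-2.6,0,0,0,0,1, -30,-2.6,0,0,0,0,1, -30,-2.6,0,0,0,0,1, -24,-2.2,0,0,0,0,1, -24,-2,0,0,0,0,1, 0,0,0,0,0,0,1, 0,0,0,0,0,0,1]'
python3 - <<'E'
from h import *
c,o=snap("wrist","w2"); a=c["pixels"][:,:,::-1]
c2,o2=snap("scene","s2");b=cv2.resize(c2["pixels"][70:235,80:300,::-1],(512,384),interpolation=cv2.INTER_CUBIC)
m=np.vstack([cv2.resize(a,(400,300)),cv2.resize(b,(400,300))]);cv2.imwrite("pics/m2.png",m);print(o["position"],o["ee_rot"])
E
```

```text
time_s: 4.98
position: [0.5174, 0.0449, 0.2441]
ee_rot: [0.73, 0.683, -0.001, -0.0]
wrist_force: [-0.4, 0.0, -2.4]
grip_width: 0.0088
finger_force: 58.6
time_s: 6.15
position: [0.4678, -0.2777, 0.2439]
ee_rot: [0.729, 0.685, -0.0, -0.001]
wrist_force: [-0.9, 0.7, -1.4]
grip_width: 0.0085
finger_force: 58.6
[ 0.46784754 -0.27768515  0.24394298] [ 7.28893189e-01  6.84627026e-01 -2.76632218e-04 -6.91380994e-04]
```

View pics/m2.png

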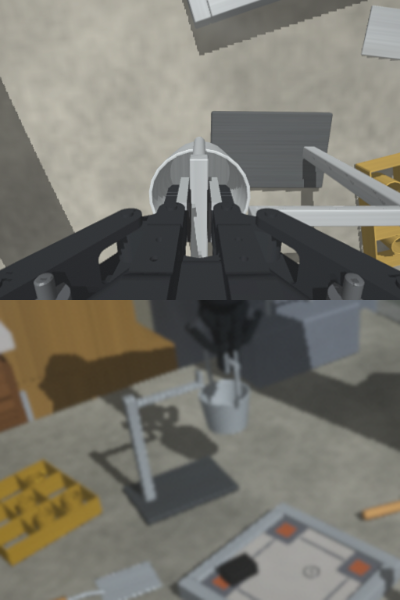

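The bar is gripped and the pot hangs upright. In the wrist view the hook arm's top runs level at row ~274 (full scale), columns 370–500; the ring is now visible in the scene view.

```bash
python3 - <<'E'
from h import *
np.set_printoptions(precision=4,suppress=True)
c,o=load("w2");A=R.from_quat(o["ee_rot"]).as_matrix();p=np.array(o["position"])
g=cv2.cvtColor(c["pixels"],cv2.COLOR_RGB2GRAY)
for u in (380,420,460): print(u,g[255:295,u])
P=onplane(c,[(380,275),(490,276),(410,195)],.204,o);print(P);print(((P-p)@A)*1000)
c2,_=load("s2")
u=(80+311*220/400,70+273*165/300);print("spot",u,onplane(c2,[u],.03))
E
```

```text
380 [158 159 159 159 160 160 160 162 167 170 172 175 179 191 209 206 194 190
 188 187 185 185 187 187 188 166 106  59  52  53  54  53  54  54  53  53
  54  53  53  54]
420 [153 153 154 154 155 155 155 155 163 166 170 174 177 187 211 203 191 189
 186 184 182 183 186 186 186 184 184 184 184 186 185 184 183 177 156 152
 154 154 155 154]
460 [ 83  83  83  83  83  83  83  90 126 163 167 171 176 189 205 202 190 185
 183 181 181 182 185 185 184 183 182 183 183 184 183 184 182 168 122 108
 104 103 116 135]
[[ 0.5385 -0.3129  0.204 ]
 [ 0.6053 -0.3186  0.204 ]
 [ 0.5529 -0.2648  0.204 ]]
[[-30.7913  72.7427  39.8254]
 [-32.2364 139.7561  39.7317]
 [ 18.1746  84.1547  39.8362]]
spot (251.05, 220.15) [[0.535  0.0274 0.03  ]]
```

```bash
python3 -m crank '[0,10,0,0,0,0,1, 0,15,0,0,0,0,1, 0,15,0,0,0,0,1, 0,15,0,0,0,0,1, 0,12,0,0,0,0,1, 0,8,0,0,0,0,1, 0,0,0,0,0,0,1, 0,0,6,0,0,0,1, 0,0,8,0,0,0,1, 0,0,8,0,0,0,1, 0,0,5,0,0,0,1, 0,0,3,0,0,0,1, 0,0,1,0,0,0,1, 0,0,0,0,0,0,1]'
```

```text
time_s: 7.42
position: [0.5435, -0.2811, 0.213]
ee_rot: [0.729, 0.685, -0.0, -0.0]
wrist_force: [0.3, 0.2, -1.7]
grip_width: 0.009
finger_force: 58.6
```

```bash
python3 -m crank '[0,0,1,0,0,0,1, 0,0,1,0,0,0,1, 0,0,0,0,0,0,1]'; python3 -m crank '[0,0,1,0,0,0,1, 0,0,0,0,0,0,1]'
```

```text
time_s: 7.67
position: [0.544, -0.2812, 0.2115]
ee_rot: [0.729, 0.685, 0.0, 0.0]
wrist_force: [0.4, -0.3, -2.0]
grip_width: 0.0089
finger_force: 58.6
time_s: 7.83
position: [0.5441, -0.2812, 0.2107]
ee_rot: [0.729, 0.685, 0.0, 0.0]
wrist_force: [-0.6, 0.5, -0.4]
grip_width: 0.009
finger_force: 58.9
```

```bash
python3 -m crank '[0,0,0.8,0,0,0,1, 0,0,0,0,0,0,1, 0,0,0,0,0,0,0.6, 0,0,0,0,0,0,0.6, 0,0,0,0,0,0,0.2, 0,0,0,0,0,0,-0.2, 0,0,0,0,0,0,-0.6, 0,0,0,0,0,0,-1, 0,0,0,0,0,0,-1, 0,0,0,0,0,0,-1, 0,0,0,0,0,0,-1]'
python3 - <<'E'
from h import *
c,o=snap("wrist","w3");c2,o2=snap("scene","s3")
b=c2["pixels"][70:190,110:270,::-1]
m=np.vstack([cv2.resize(c["pixels"][:,:,::-1],(400,300)),cv2.resize(b,(400,300),interpolation=cv2.INTER_CUBIC)]);cv2.imwrite("pics/m3.png",m)
E
```

```text
time_s: 8.75
position: [0.5439, -0.2811, 0.2095]
ee_rot: [0.729, 0.685, 0.0, 0.0]
wrist_force: [0.3, 0.1, 0.2]
grip_width: 0.0851
finger_force: 0.0
```

View pics/m3.png

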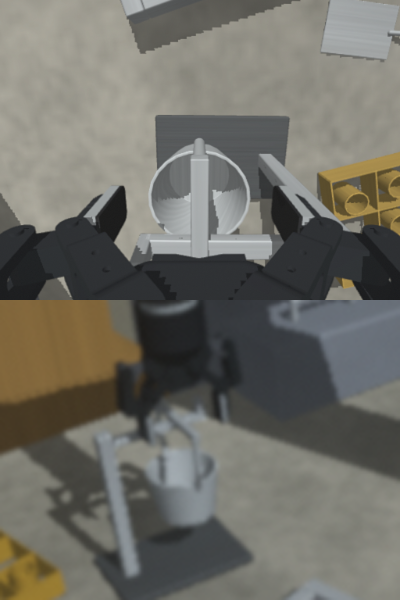

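The pot hangs on the hook, with the bar across the arm and the fingers clear of it. Next I retreat and look at the ring on the way.

```bash
python3 -m crank '[0,0,-10,0,0,0,-1, 0,0,-20,0,0,0,-1, 0,0,-30,0,0,0,-1, 0,0,-30,0,0,0,-1, 0,0,0,0,0,0,-1, 37.2,-4.8,0,0,0,0,-1, 37.2,-4.8,0,0,0,0,-1, 37.2,-4.8,0,0,0,0,-1, 37.2,-4.8,0,0,0,0,-1, 37.2,-4.8,0,0,0,0,-1, 37.2,-4.8,0,0,0,0,-1, 37.2,-4.8,0,0,0,0,-1, 37.2,-4.8,0,0,0,0,-1, 37.2,-4.8,0,0,0,0,-1, 0,0,0,0,0,0,-1, 0,0,0,0,0,0,-1]'
python3 - <<'E'
from h import *
snap("wrist","w4")
E
python3 -m crank '[37.2,-4.8,0,0,0,0,-1, 37.2,-4.8,0,0,0,0,-1, 37.2,-4.8,0,0,0,0,-1, 37.2,-4.8,0,0,0,0,-1, 37.2,-4.8,0,0,0,0,-1, 37.2,-4.8,0,0,0,0,-1, 37.2,-4.8,0,0,0,0,-1, 0,0,0,0,0,0,-1, 0,0,0,0,0,0,-1]'
python3 - <<'E'
from h import *
c,o=snap("wrist","w5"); d,_=load("w4")
m=np.hstack([cv2.resize(x["pixels"][:,:,::-1],(400,300)) for x in (d,c)]);m2=np.hstack([cv2.resize(x["pixels"][y:y+150,150:350,::-1],(400,300),interpolation=cv2.INTER_CUBIC) for x,y in((d,130),(c,160))])
cv2.imwrite("pics/m4.png",np.vstack([m,m2]))
E
```

```text
time_s: 10.18
position: [0.5214, 0.0575, 0.3002]
ee_rot: [0.727, 0.686, 0.0, 0.0]
wrist_force: [0.3, -0.3, -0.0]
grip_width: 0.0855
finger_force: 0.0
time_s: 10.98
position: [0.5045, 0.3179, 0.2992]
ee_rot: [0.728, 0.685, -0.0, 0.0]
wrist_force: [-0.2, 0.0, -0.7]
grip_width: 0.0853
finger_force: 0.0
```

View pics/m4.png

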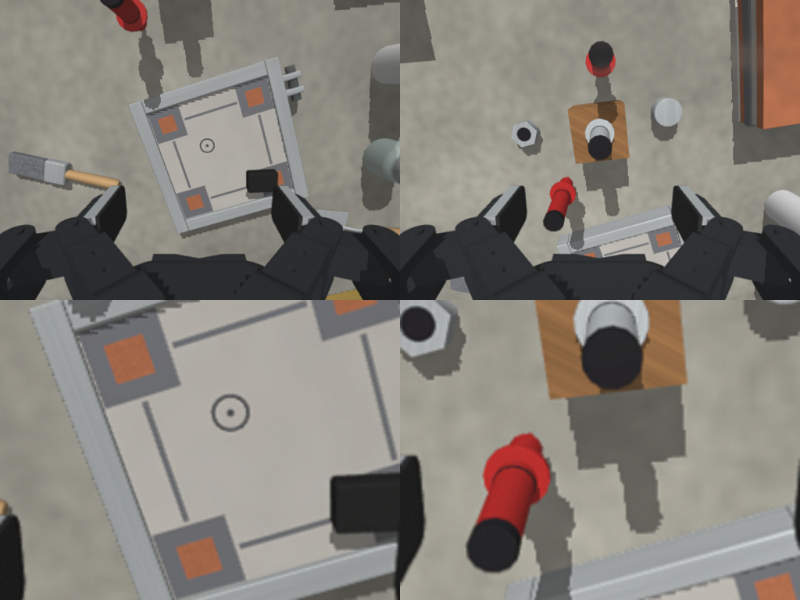

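The ring is at w4 pixel (265,186). The gauge top (black band) is at w5 pixel (256,188) and its collar at (256,171). The red one at (165,190) is well to the side.

```bash
python3 - <<'E'
from h import *
np.set_printoptions(precision=4,suppress=True)
c,o=load("w4");print("spot",onplane(c,[(265,186)],.03,o))
c,o=load("w5");A=R.from_quat(o["ee_rot"]).as_matrix();p=np.array(o["position"])
for u,z in(((256,188.5),.166),((256,171),.086)):
    P=onplane(c,[u],z,o);print(P,(P-p)@A*1000)
P=onplane(c,[(165,205)],.15,o);print("red",(P-p)@A*1000)
E
```

```text
spot [[0.5322 0.0229 0.03  ]]
[[0.5044 0.3157 0.166 ]] [[ -2.0557   0.0954 133.1539]]
[[0.5048 0.315  0.086 ]] [[ -2.7366   0.5246 213.1544]]
red [[-21.7562 -83.4975 149.178 ]]
```

(Correction: the red one is at about w5 pixel (196,282), i.e. ~97 mm off along tool x, which is also clear.)

```bash
python3 -m crank '[-2.4,0.3,20,0,0,0,-1, 0,0,35,0,0,0,-1, 0,0,35,0,0,0,-1, 0,0,35,0,0,0,-1, 0,0,25,0,0,0,-1, 0,0,14,0,0,0,-1, 0,0,0,0,0,0,-1, 0,0,0,0,0,0,1, 0,0,0,0,0,0,1, 0,0,0,0,0,0,1, 0,0,0,0,0,0,1, 0,0,0,0,0,0,1, 0,0,0,0,0,0,1, 0,0,0,0,0,0,1, 0,0,0,0,0,0,1, 0,0,0,0,0,0,1]'
```

```text
time_s: 12.37
position: [0.5049, 0.3156, 0.1369]
ee_rot: [0.729, 0.685, 0.001, 0.001]
wrist_force: [0.2, -1.6, 6.0]
grip_width: 0.025
finger_force: 58.4
```

```bash
python3 -m crank '[0,0,-8,0,0,0,1, 0,0,-16,0,0,0,1, 0,0,-25,0,0,0,1, 0,0,-25,0,0,0,1, 0,0,-26,0,0,0,1, 0,0,0,0,0,0,1, -15,2.5,0,0,0,0,1, -30,4.8,0,0,0,0,1, -35,5.8,0,0,0,0,1, -35,5.8,0,0,0,0,1, -35,5.8,0,0,0,0,1, -35,5.8,0,0,0,0,1, -35,5.8,0,0,0,0,1, -30,4.8,0,0,0,0,1, -25,4,0,0,0,0,1, -14,1.9,0,0,0,0,1]'
python3 -m crank '[0,0,30,0,0,0,1, 0,0,25,0,0,0,1, 0,0,15,0,0,0,1, 0,0,0,0,0,0,1, 0,0,0,0,0,0,1]'
python3 - <<'E'
from h import *
c,o=snap("wrist","w6");t,_=snap("top","t6");s,_=snap("scene","s6")
u=proj(s,[.534,.024,.1])[0].astype(int);v=proj(t,[.534,.024,.1])[0].astype(int);print(u,v,o["position"])
f=lambda i,u:cv2.resize(i["pixels"][u[1]-45:u[1]+45,u[0]-60:u[0]+60,::-1],(400,300),interpolation=cv2.INTER_CUBIC)
cv2.imwrite("pics/m6.png",np.vstack([np.hstack([cv2.resize(c["pixels"][:,:,::-1],(400,300)),f(t,v)]),np.hstack([f(s,u),f(c,(256,240))])]))
E
```

```text
time_s: 13.7
position: [0.532, 0.0206, 0.2342]
ee_rot: [0.729, 0.684, -0.001, -0.0]
wrist_force: [0.5, 0.3, -1.8]
grip_width: 0.0246
finger_force: 59.1
time_s: 14.12
position: [0.5314, 0.0234, 0.1641]
ee_rot: [0.729, 0.685, -0.002, -0.001]
wrist_force: [0.7, -0.1, -1.4]
grip_width: 0.0249
finger_force: 59.1
[250 200] [259 179] [0.5314488  0.02342003 0.16411279]
```

View pics/m6.png

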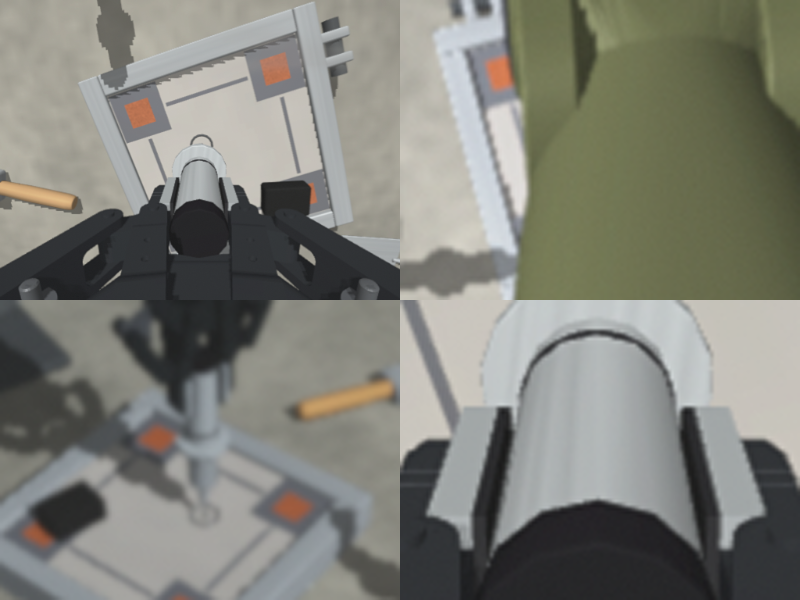

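```bash
python3 - <<'E'
from h import *
np.set_printoptions(precision=4,suppress=True)
s,_=load("s6");w,o=load("w6");p=o["position"];print(o["ee_rot"])
print("ring scene",onplane(s,[(250.9,218.9)],.03),"collar",onplane(s,[(190+.3*202,155+.3*142)],.11))
print("tip proj",(proj(s,[p[0],p[1],.043])[0]-[190,155])/.3, "collar proj",(proj(s,[p[0],p[1],.110])[0]-[190,155])/.3)
x0,y0=190+45,155+45
# wrist: ring's far edge, and where the ring edge would be for given centre
print("ring far edge",onplane(w,[(258.5,172.5)],.03,o), "right/left")
u=proj(s,[p[0],p[1],.043])[0].astype(int)
a=cv2.resize(s["pixels"][u[1]-22:u[1]+23,u[0]-30:u[0]+30,::-1],(600,450),interpolation=cv2.INTER_CUBIC);print(u)
cv2.imwrite("pics/m7.png",a)
E
```

```text
[ 0.7287  0.6849 -0.0015 -0.0012]
ring scene [[0.5323 0.0232 0.03  ]] collar [[0.5331 0.0256 0.11  ]]
tip proj [203.6635 201.3056] collar proj [201.9699 139.7441]
ring far edge [[0.5339 0.0348 0.03  ]] right/left
[251 215]
```

View pics/m7.png

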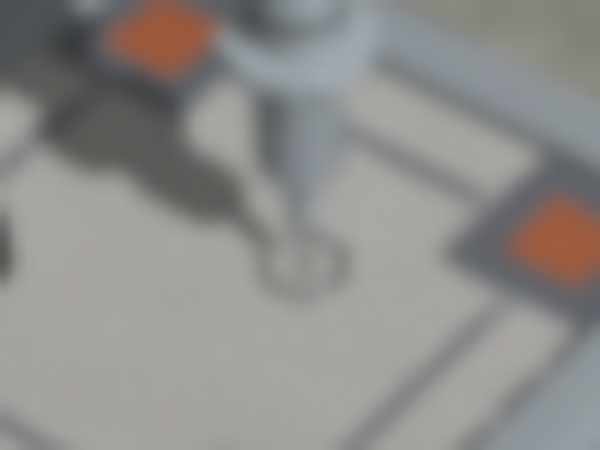

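The ring centre is at scene pixel (251.4,219.3), i.e. (0.532,0.023), within 1–2 mm of under the tip. Now I lower slowly, watching the force.

```bash
python3 -m crank '[0,1,3,0,0,0,1, 0,0,3,0,0,0,1, 0,0,2,0,0,0,1, 0,0,2,0,0,0,1, 0,0,1,0,0,0,1, 0,0,0,0,0,0,1, 0,0,0,0,0,0,1]'; python3 -m crank '[0,0,1,0,0,0,1, 0,0,1,0,0,0,1, 0,0,0,0,0,0,1, 0,0,0,0,0,0,1]'; python3 -m crank '[0,0,1,0,0,0,1, 0,0,1,0,0,0,1, 0,0,0,0,0,0,1, 0,0,0,0,0,0,1]'
```

```text
time_s: 14.85
position: [0.5342, 0.0239, 0.1544]
ee_rot: [0.729, 0.685, -0.0, -0.0]
wrist_force: [0.6, 0.2, -1.1]
grip_width: 0.0246
finger_force: 59.1
time_s: 15.18
position: [0.5341, 0.0239, 0.1524]
ee_rot: [0.729, 0.685, -0.0, -0.0]
wrist_force: [-0.1, -0.1, -2.4]
grip_width: 0.0247
finger_force: 59.1
time_s: 15.52
position: [0.5343, 0.0239, 0.1506]
ee_rot: [0.729, 0.685, 0.0, 0.0]
wrist_force: [-0.1, 0.5, 0.2]
grip_width: 0.0248
finger_force: 59.3
```

```bash
python3 -m crank '[0,0,1,0,0,0,1, 0,0,1,0,0,0,1, 0,0,0,0,0,0,1, 0,0,0,0,0,0,1]'; python3 -m crank '[0,0,1,0,0,0,1, 0,0,1,0,0,0,1, 0,0,0,0,0,0,1, 0,0,0,0,0,0,1]';python3 -m crank '[0,0,1,0,0,0,1, 0,0,1,0,0,0,1, 0,0,0,0,0,0,1, 0,0,0,0,0,0,1]'
```

```text
time_s: 15.85
position: [0.5343, 0.0239, 0.1486]
ee_rot: [0.729, 0.685, 0.0, 0.0]
wrist_force: [-0.2, 0.1, 0.2]
grip_width: 0.0249
finger_force: 59.4
time_s: 16.18
position: [0.5343, 0.0239, 0.1466]
ee_rot: [0.729, 0.685, 0.0, 0.0]
wrist_force: [0.6, -0.8, 0.7]
grip_width: 0.0251
finger_force: 59.5
time_s: 16.52
position: [0.5343, 0.0239, 0.1445]
ee_rot: [0.729, 0.685, 0.0, 0.0]
wrist_force: [-0.3, -0.2, 1.3]
grip_width: 0.0248
finger_force: 59.6
```

```bash
python3 -m crank '[0,0,0.8,0,0,0,1, 0,0,0.7,0,0,0,1, 0,0,0,0,0,0,1, 0,0,0,0,0,0,1]'; for i in 1 2 3; do python3 -m crank '[0,0,0,0,0,0,1, 0,0,0,0,0,0,1]' | grep -E "posi|wrist_f"; done
python3 - <<'E'
from h import *
s,_=snap("scene","s8");u=(250,200)
f=lambda u,w,h:cv2.resize(s["pixels"][u[1]-h:u[1]+h,u[0]-w:u[0]+w,::-1],(400,300),interpolation=cv2.INTER_CUBIC)
cv2.imwrite("pics/m8.png",np.hstack([f((251,212),32,24),f((190,150),80,60)]))
p=manip.get_obs()["position"];print((proj(s,[p[0],p[1],.03])[0]-[219,188])/.16)
E
```

```text
time_s: 16.85
position: [0.5343, 0.0239, 0.143]
ee_rot: [0.729, 0.685, 0.0, 0.0]
wrist_force: [0.2, 0.1, 2.2]
grip_width: 0.0247
finger_force: 59.6
position: [0.5343, 0.0239, 0.1431]
wrist_force: [0.4, 1.1, 2.5]
position: [0.5343, 0.0239, 0.1431]
wrist_force: [0.8, 0.8, 2.5]
position: [0.5343, 0.0239, 0.143]
wrist_force: [0.2, -0.6, 1.9]
[196.70129071 195.82656882]
```

View pics/m8.png

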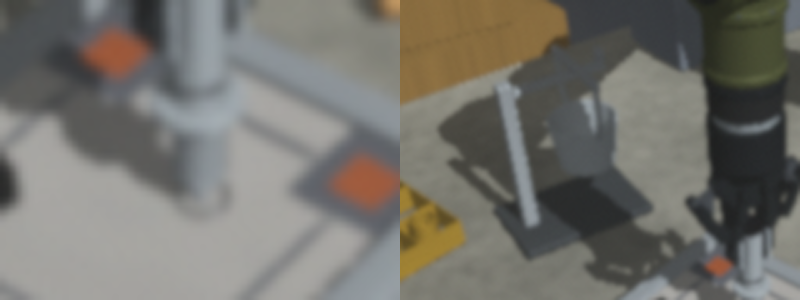

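The pot hangs still on the hook. The tip sits in the ring (projected 1 px, about 2 mm, from its centre), and the push is about 3.9 N, which means roughly 7–8 mm of plunger travel.

```bash
python3 -c "
from workcell import manip
print(manip.finish_job())"
```

```text
the job is handed in; nothing more can be done
None
```

I handed the job in at about 17 s of the 61 s allowed: the pot hangs on the hook, let go of, and the gauge is still held on the ringed spot, about 2 mm off its centre by my estimate, with the plunger about half-way in (roughly 4 N); the hand-in returned no verdict.

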